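# Hold the inspection lamp's sprung shutter half open on a belay device

### The arm

A 6-joint arm with a two-finger parallel gripper is mounted at the origin on the work surface. World frame = base frame: x ahead of the robot, y to its left, z up, the work surface at z = 0. Lengths are in m, angles in rad, forces in N, time in s.
With the tool pointing down it reaches from about 0.275 to 0.725 m from the base axis. Payload 5.6 kg.
Tool frame: the origin (TCP) lies midway between the tips of the shut fingers; the grasp point (between the pads) lies manip.tcp_to_grasp behind it (manip.tcp_to_grasp is the distance from the TCP to the grasp point, in m); z points along the fingers, y is the line along which they close (so a half turn about z gives the same grasp; the last joint's range is limited). The gripper opens to 85 mm and grips with 20 to 120 N. Pads are 22 mm wide; open, the fingers measure 114 mm over their backs; the gripper's body (76 mm by 85 mm) begins 54 mm behind the grasp point. The pads swing forward as they close: fully open they stand 13 mm farther back than shut.
Start: joints at [1.522, 0.255, 0.108, 0, -1.424, -0.285], TCP at [0.18, 0.52, 0.231] pointing down, gripper open.
Joint ranges: [-2.95, 2.95], [-1.21, 1.97], [-1.09, 1.5], [-2.87, 1.71], [-2.94, -0.07], [-3.05, 3.05]. Speed limits (rad/s): [2.57, 2.57, 3.14, 3.14, 3.14, 3.14].

### API

Orientations are given as a 3x3 rotation matrix whose columns are the frame's x, y, z axes.
In Python, from rig import state, imaging, ticket, models, manip gives the robot as it stands.
- The arm moves only by the tool apply_moves, never from a script. Its argument "increments" is a list of rows, each a list of 7 numbers: the turn, a rotation vector about the world's x, y, z in rad, then the shift along the world's x, y, z in mm, then the finger opening in mm, from 0 to 85.4. In form: [[rx, ry, rz, x, y, z, grip], ...]. A call has 1 to 20 rows; each row shifts and turns the commanded pose from where the row before left it; what a row does not reach is not made up. A row lasts 1/10 s, in which the tool goes at most 50 mm and 8.59 degrees, less where a joint would pass 70% of its speed; a pose out of reach is approached as far as the arm can. A call with a gripper value outside its range is refused whole. The fingers move at their own pace and stop on an object; the grip force is fixed at half the most. Time passes only in rows, so rows that do not move let the fingers close. It gives the time, the measured TCP pose, the force, the opening and the grip force at its end, in the units of the state.
- state(): the state, without advancing time (a new reading comes with each control period).
- imaging.camera(name): name is "scene" or "top"; returns a dict with "pixels" (480x640x3 uint8, red, green, blue), "fx", "fy", "cx", "cy" (pixels), "world_from_camera" (4x4, takes a point from camera to world coordinates). Camera axes: x right, y down, z forward; pixel columns grow to the right and rows downward; lengths in m; the calibration is good to about 2 mm. A picture is of the moment at which its call begins. There is no depth.
- ticket.hand_in(): hands the job in; it is judged then, once.
Trained networks look in a picture, given as the dict that the camera call returned (one of the last four; its "shot" number tells which), for a name from the list of things; names that differ only in an ending like _2 or _b are one class to them, and where a whole thing is asked for, a point or a joint stands for the part that bears it (a point fixed in the world has none). Each returns a list of dicts, best first, with "confidence" (0 to 1); they miss things now and then, are a little off and sometimes report something else, mostly with a low value. They report only what shows in the picture. A call takes as long as a camera call. They do not tell look-alikes from the thing itself.
- models.search_frame(query, picture): "extent" ([centre column, centre row, width, height] in pixels, round what is visible of it).
The state is a dict: "time_s": time; "joint_pos": joint angles; "qd": joint speeds; "joint_torque": joint torques, N m; "eef_pos": TCP position; "ee_rot": TCP orientation; "ft_force": force on the tool from outside, world axes, zero at the start; "torque": the same for the moment, N m; "finger_gap": finger opening in m; "grip_force": force on a finger pad.
Only numpy, scipy, OpenCV 4.12 (cv2) and the standard library are available. Lean on these libraries where they do the work, as an engineer would, in place of code of your own. Each camera call takes 0.05 s, during which the arm holds its last target. There are 200 camera calls.

### The job

Set the battered steel belay device flat in the middle of the inspection stand's cork-topped pedestal, its two rope slots in line with the lamp beam (either way round), lowering it onto the cork rather than dropping it, and let go of it. Then take the black tab of the lamp's sprung shutter, ease the shutter to half open so that a half-width beam rakes the slots, and keep holding it there by hand: you finish while still holding it. Never run the shutter wide open or let it snap back, do not shift the mirror on its post, and leave the two orange caps, the gate spring tester and the nut tool where they lie.

Things in the scene. Friction and masses are not known exactly. Their poses are not given: they have to be found in the camera images.
- pad_top (a point): Centre of the top of the stand's round cork-topped pedestal, 46 mm diameter, 45 mm above the work surface. Axes are those of the whole fixed stand: z up, +x along the lamp's beam, +y the way the shutter opens. The stand's dark board is 15 mm thick and reaches x -185 to +150, y -37 to +81 mm from here; all stand parts keep their places on it.
- lamp_window (a point): Centre of the lit window (40 mm wide, 34 mm high) in the front of the grey lamp house, 98 mm from the pedestal's axis, 60 mm above the work surface; stand axes, the beam leaves along +x. The house reaches 80 mm back to -x, y -33 to +81 mm from here, its top 90 mm above the work surface; two guide rails stand 10 mm out of its front.
- shutter (a joint): Opening of the lamp's steel shutter, m: 0 shut (start), 0.025 half, 0.050 fully open; grows towards stand +y. A spring pushes it shut: 4 N shut, 9 N half, 14 N full, plus 0.5 N friction; it snaps shut if let go. White lines on the lamp house's top mark shut, half (the long line) and full; the tab's white line points at them.
- shutter_tab (a point): Centre of the shutter's black upright tab, moving with the blade, stand axes: 12 mm wide along y (the slide), 18 mm along x, 36 mm tall. From the pedestal axis it lies at stand x = -86 mm, y = the opening; 113 mm above the work surface, just in front of the lamp house; its foot is 5 mm above the house's top. Pinch it from above along y.
- belay_center (a point): Centre of the loose steel belay device's body, 15 mm above its underside: a flat tube 40 mm along x, 50 mm along y, 30 mm tall, about 0.11 kg, two rope slots (19 x 22 mm) running through along x. A stiff 4 mm wire loop sticks out of its -x end, at mid-height, to 52 mm from this point. Starts flat on the work surface, z up; grip it across the 50 mm.
- mirror_center (a point): Centre of the small round tilted mirror (44 mm diameter) on a bracket above a knurled brass nut (26 mm diameter), on a threaded steel post 103 mm high that stands 122 mm from the pedestal's axis along stand +x; the mirror is 14 mm before the post, 55 to 77 mm above the work surface. Leave it as set.
- tester_center (a point): Centre of the loose nickel gate spring tester: base 120 mm along its x by 40 mm along y, 53 mm tall, this point 25 mm above its underside, 0.42 kg. Leave it alone.
- cap_a_center (a point): Centre (25 mm up) of an orange plastic ice-screw cap standing upright, 27 mm diameter, 50 mm tall. Leave it alone.
- cap_b_center (a point): Centre (25 mm up) of the other orange ice-screw cap, same size. Leave it alone.
- nut_tool_center (a point): Middle of the flat pewter-grey aluminium nut tool lying on the work surface, 191 mm long along its x, 22 mm wide, 4 mm thick. Leave it alone.
There are look-alikes about, which are no part of the job. Leave any purple or yellow look-alike of the part that bears belay_center alone.

How it is judged:
By the outcome, as a careful person would: the job done as asked, in the order asked, and still so for the second after the job is handed in, while the arm keeps its last pose, push and grip.
It also fails if it takes over 53 s, if anything falls off the work surface, if the arm or the gripper's body presses on something with over 40 N, if the wrist force passes 120 N, or if a joint passes its speed limit or range.

## Working session

There is one attempt and no reset: what is moved stays moved. The work goes in short steps, Python scripts to look and compute and a tool call to move; the robot and the scene stay as the last step left them, time stands still between calls to the robot, and variables do not carry over. Pictures are saved under pics/ and viewed, at most 10 in all, crops included, and the job is handed in when it is done.

Besides the shell and the picture viewer there is one more tool, called after "Call:" as name([rows], argument=value, ...), one row to a line, values as JSON. apply_moves: Moves the arm, as the interface text tells. Its arguments: {"type":"object","properties":{"increments":{"type":"array","items":{"type":"array","items":{"type":"number"}}}},"required":["increments"]}

```bash
mkdir -p pics; ls; cat > h.py <<'E'
import numpy as np, cv2
from rig import state, imaging, ticket, models, manip
def ray(p,u,v):
    T=np.array(p["world_from_camera"]); d=T[:3,:3]@np.array([(u-p["cx"])/p["fx"],(v-p["cy"])/p["fy"],1]); return T[:3,3],d
def at(p,u,v,z):
    o,d=ray(p,u,v); return o+d*(z-o[2])/d[2]
def px(p,X):
    T=np.linalg.inv(np.array(p["world_from_camera"])); c=T[:3,:3]@np.array(X)+T[:3,3]; return c[0]/c[2]*p["fx"]+p["cx"],c[1]/c[2]*p["fy"]+p["cy"]
def save(n,im): cv2.imwrite("pics/"+n,cv2.cvtColor(im,cv2.COLOR_RGB2BGR))
E
python3 - <<'E'
from h import *
print(manip.tcp_to_grasp)
for n in ["scene","top"]:
    p=imaging.camera(n); save(n+"0.png",p["pixels"])
    print(n,np.round(p["world_from_camera"],3).tolist(),p["fx"])
    for q in ["belay_center","shutter_tab","mirror_center","tester_center","cap_a_center","nut_tool_center","pad_top","lamp_window"]:
        try: print(q,[(np.round(d["extent"]).tolist(),round(d["confidence"],2)) for d in models.search_frame(q,p)[:4]])
        except Exception as e: print(q,e)
E
```

```text
pics
0.0187
scene [[0.425, 0.744, -0.516, 0.975], [0.905, -0.345, 0.248, -0.182], [0.006, -0.572, -0.82, 0.793], [0.0, 0.0, 0.0, 1.0]] 455.35676732108345
belay_center [([386.0, 161.0, 30.0, 24.0], 0.85), ([411.0, 203.0, 33.0, 27.0], 0.66), ([447.0, 181.0, 20.0, 27.0], 0.61), ([420.0, 245.0, 25.0, 29.0], 0.57)]
shutter_tab [([327.0, 230.0, 25.0, 30.0], 0.55)]
mirror_center [([357.0, 332.0, 22.0, 28.0], 0.71)]
tester_center [([148.0, 339.0, 41.0, 74.0], 0.56)]
cap_a_center [([226.0, 388.0, 17.0, 20.0], 0.57)]
nut_tool_center [([477.0, 298.0, 89.0, 44.0], 0.9)]
pad_top [([353.0, 278.0, 107.0, 181.0], 0.7)]
lamp_window [([352.0, 278.0, 109.0, 178.0], 0.79)]
top [[-0.004, -0.989, 0.148, 0.397], [-1.0, 0.006, 0.015, 0.037], [-0.016, -0.147, -0.989, 1.121], [0.0, 0.0, 0.0, 1.0]] 524.759815421747
belay_center [([212.0, 283.0, 30.0, 19.0], 0.91), ([157.0, 287.0, 27.0, 31.0], 0.78), ([197.0, 347.0, 24.0, 29.0], 0.76), ([230.0, 228.0, 32.0, 36.0], 0.61)]
shutter_tab [([314.0, 255.0, 8.0, 11.0], 0.57)]
mirror_center [([332.0, 166.0, 23.0, 17.0], 0.81)]
tester_center [([490.0, 246.0, 30.0, 56.0], 0.96)]
cap_a_center [([440.0, 179.0, 15.0, 9.0], 0.46), ([482.0, 168.0, 16.0, 11.0], 0.29)]
nut_tool_center [([211.0, 165.0, 86.0, 10.0], 0.61)]
pad_top [([308.0, 231.0, 85.0, 159.0], 0.87)]
lamp_window [([307.0, 231.0, 86.0, 159.0], 0.83)]
```

View pics/scene0.png

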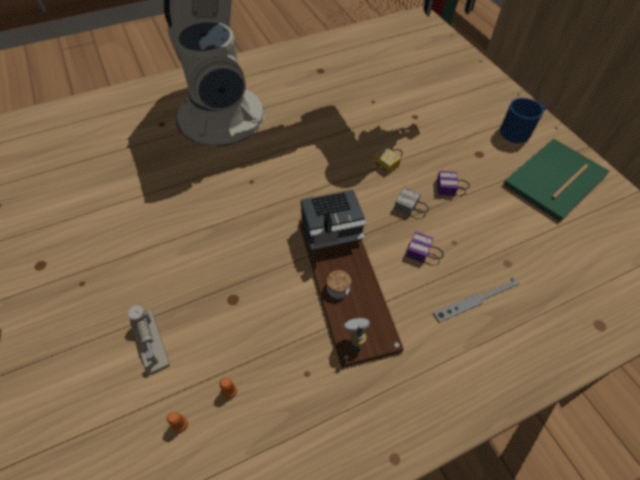

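View pics/top0.png

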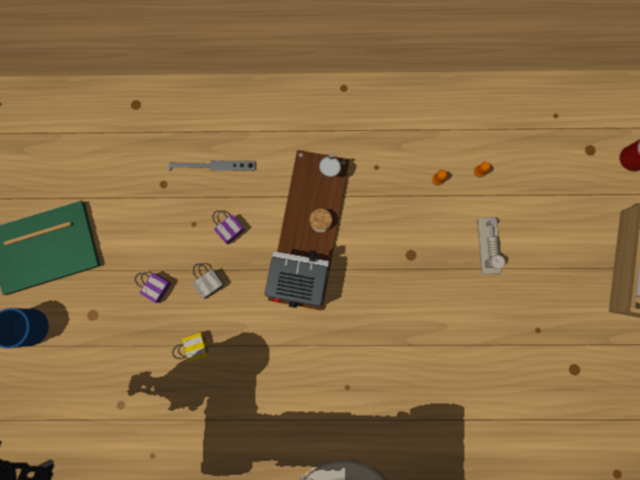

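The scene picture shows the stand with its pedestal at (338,284). Belay candidates:
- Plain steel: scene (408,202), top (208,283).
- Purple: scene (448,182) and (420,246), top (155,287) and (229,228).
- Yellow: scene (388,161), top (194,345).

I choose the plain steel one at top (208,283) and will check it in a close crop.

```bash
python3 - <<'E'
from h import *
t=cv2.imread("pics/top0.png"); s=cv2.imread("pics/scene0.png")
a=cv2.resize(t[250:310,180:240],None,fx=5,fy=5,interpolation=cv2.INTER_CUBIC)
b=cv2.resize(s[180:240,380:440],None,fx=5,fy=5,interpolation=cv2.INTER_CUBIC)
c=cv2.resize(t[140:320,255:355],None,fx=3.333,fy=3.333,interpolation=cv2.INTER_CUBIC)[:600]
im=np.zeros((600,640,3),np.uint8); im[:300,:300]=a; im[300:600,:300]=b; im[:c.shape[0],305:305+c.shape[1]]=c[:, :335]
cv2.imwrite("pics/crop1.png",im)
E
```

```text
(no output)
```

View pics/crop1.png

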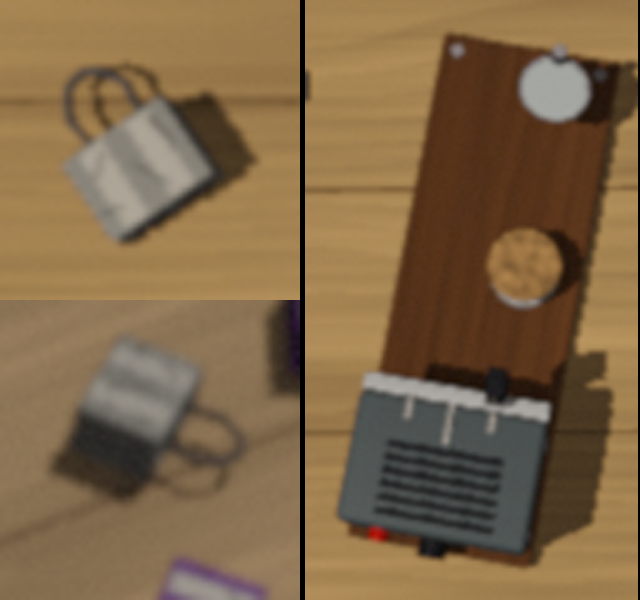

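The crop confirms the plain battered steel device at top (208,283), with its loop to the upper left. The stand runs up the image with the pedestal at top (321,219). Next I fit both poses.

```bash
cat > fit.py <<'E'
from h import *
from scipy.optimize import least_squares
T=imaging.camera("top"); S=imaging.camera("scene")
def fit(obs,x0):
    def w(q,P): c,s=np.cos(q[2]),np.sin(q[2]); return [q[0]+c*P[0]-s*P[1],q[1]+s*P[0]+c*P[1],P[2]]
    f=lambda q: np.concatenate([np.array(px(p,w(q,P)))-uv for p,uv,P in obs])
    r=least_squares(f,x0,loss="soft_l1"); return r.x,np.round(r.fun.reshape(-1,2),1).tolist()
if __name__=="__main__":
    t1=lambda x,y:(180+x/5,250+y/5); s1=lambda x,y:(380+x/5,180+(y-300)/5); t2=lambda x,y:(255+(x-305)/3.333,140+y/3.333)
    # belay top corners in belay frame (-x = loop)
    b=[(T,t1(165,97),(-.02,-.025,.03)),(T,t1(217,170),(.02,-.025,.03)),(T,t1(122,240),(.02,.025,.03)),(T,t1(65,165),(-.02,.025,.03))]
    bs=[(S,s1(203,375),(-.02,.025,.03)),(S,s1(158,447),(-.02,-.025,.03)),(S,s1(80,410),(.02,-.025,.03)),(S,s1(127,338),(.02,.025,.03))]
    x0=list(at(T,208,283,.03)[:2])+[-2.55]
    for o in (b,bs,b+bs): print(fit(o,x0))
    st=[(T,t2(447,35),(.15,.081,.015)),(T,t2(620,63),(.15,-.037,.015)),(T,t2(525,264),(0,0,.045)),(T,t2(340,520),(-.178,.081,.09)),(T,t2(527,553),(-.178,-.033,.09)),(T,t2(498,383),(-.086,0,.131))]
    ss=[(S,(338,280),(0,0,.045)),(S,(401,346),(.15,.081,.015)),(S,(343,361),(.15,-.037,.015))]
    x0=list(at(T,321,219,.045)[:2])+[-.2]
    for o in (st,ss,st+ss): print(fit(o,x0))
    s=state(); R=np.array(s["ee_rot"]); print(np.round(R,3).tolist(),s["eef_pos"],np.arctan2(R[1,1],R[0,1]))
E
python3 fit.py
```

```text
(array([ 0.466702  ,  0.27756981, -4.27319179]), [[-0.3, -0.7], [-28.2, -7.1], [0.3, 0.7], [29.3, 7.4]])
(array([ 0.45396011,  0.28776302, -1.65571733]), [[1.1, 1.8], [-0.2, -28.5], [-0.6, -16.6], [-0.0, 13.9]])
(array([ 0.46858006,  0.27834879, -0.65588609]), [[-1.4, 28.3], [0.3, -1.6], [0.7, -30.1], [0.0, 0.1], [-0.1, -2.9], [-13.6, -21.0], [-0.2, -0.1], [13.4, 18.2]])
(array([ 0.59821526,  0.04228416, -0.18044752]), [[-0.7, -1.2], [0.6, -0.7], [0.3, 0.3], [-0.9, 0.2], [0.3, 0.7], [0.2, 0.1]])
(array([ 0.59522186,  0.04143575, -0.16909119]), [[-0.2, -2.0], [3.4, -0.2], [-1.3, 1.6]])
(array([ 0.59743461,  0.0422454 , -0.17851739]), [[-0.8, -0.8], [0.5, -0.4], [0.3, 0.6], [-0.8, 0.8], [0.5, 1.1], [0.3, 0.5], [0.7, -1.2], [3.8, 1.3], [-1.1, 2.6]])
[[0.945, -0.328, -0.0], [-0.328, -0.945, 0.0], [-0.0, -0.0, -1.0]] [0.18016867 0.51964053 0.23129868] -1.904566892859739
```

```bash
sed -i '/t1(165/s/-\.025,\.03/@/g;/t1(165/s/,\.025,\.03/,-.025,.03/g;/t1(165/s/@/.025,.03/g;/s1(203/s/-\.025,\.03/@/g;/s1(203/s/,\.025,\.03/,-.025,.03/g;/s1(203/s/@/.025,.03/g' fit.py; python3 fit.py | head -3
```

```text
(array([ 0.46683764,  0.27810972, -2.50829281]), [[-0.2, -0.7], [0.4, 0.1], [-0.3, 0.5], [0.2, -0.0]])
(array([ 0.4722316 ,  0.27650513, -2.56838989]), [[1.0, -0.2], [0.2, 0.3], [-0.9, 0.0], [-0.2, -0.1]])
(array([ 0.46857495,  0.27794382, -2.525936  ]), [[0.2, -1.4], [0.4, -0.4], [-0.5, -0.4], [0.3, -1.1], [0.3, -2.0], [0.5, -1.2], [-0.9, -0.9], [-1.1, -1.4]])
```

Call:
apply_moves([
  [0, 0, 0.08, 24, -20, -9, 85],
  [0, 0, 0.08, 24, -20, -9, 85],
  [0, 0, 0.08, 24, -20, -9, 85],
  [0, 0, 0.08, 24, -20, -9, 85],
  [0, 0, 0.08, 24, -20, -9, 85],
  [0, 0, 0.08, 24, -20, -9, 85],
  [0, 0, 0.08, 24, -20, -9, 85],
  [0, 0, 0.08, 24, -20, -9, 85],
  [0, 0, 0.08, 24, -20, -9, 85],
  [0, 0, 0.08, 24, -20, -9, 85],
  [0, 0, 0.08, 24, -20, -9, 85],
  [0, 0, 0.08, 24, -20, -9, 85],
  [0, 0, 0, 0, 0, 0, 85],
  [0, 0, 0, 0, 0, 0, 85],
])

```text
time_s: 2.5
eef_pos: [0.4685, 0.2792, 0.123]
ee_rot: [[0.812, 0.584, -0.0], [0.584, -0.812, -0.0], [-0.001, 0.0, -1.0]]
ft_force: [-0.8, 0.5, -0.3]
finger_gap: 0.085
grip_force: 0.0
```

Call:
apply_moves([
  [0, 0, 0, 0, -1, -20, 85],
  [0, 0, 0, 0, 0, -20, 85],
  [0, 0, 0, 0, 0, -20, 85],
  [0, 0, 0, 0, 0, -20, 85],
  [0, 0, 0, 0, 0, -15, 85],
  [0, 0, 0, 0, 0, -10, 85],
  [0, 0, 0, 0, 0, -10, 85],
  [0, 0, 0, 0, 0, -5, 85],
  [0, 0, 0, 0, 0, -4, 85],
  [0, 0, 0, 0, 0, 0, 85],
  [0, 0, 0, 0, 0, 0, 70],
  [0, 0, 0, 0, 0, 0, 60],
  [0, 0, 0, 0, 0, 0, 55],
  [0, 0, 0, 0, 0, 0, 50],
  [0, 0, 0, 0, 0, 0, 45],
  [0, 0, 0, 0, 0, 0, 42],
  [0, 0, 0, 0, 0, 0, 42],
  [0, 0, 0, 0, 0, 0, 42],
  [0, 0, 0, 0, 0, 0, 42],
])

```text
time_s: 4.4
eef_pos: [0.4684, 0.2789, -0.0001]
ee_rot: [[0.81, 0.586, 0.001], [0.586, -0.81, 0.001], [0.001, -0.0, -1.0]]
ft_force: [-2.2, -0.4, 5.8]
finger_gap: 0.0495
grip_force: 62.7
```

```bash
python3 - <<'E'
from h import *
t=imaging.camera("top");s=imaging.camera("scene")
f=lambda p,a:cv2.resize(p["pixels"][a[1]:a[1]+80,a[0]:a[0]+80],None,fx=5,fy=5,interpolation=cv2.INTER_CUBIC)
save("grasp.png",np.hstack([f(t,(170,240)),f(s,(370,165))]))
E
```

```text
(no output)
```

View pics/grasp.png

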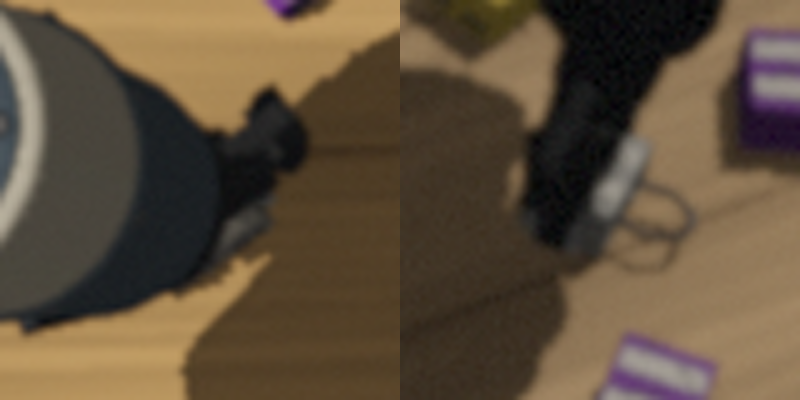

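The fingers hold the device across its 50 mm (gap 49.5), with the loop free at right. I'll lift it, then carry it round the lamp house.

Call:
apply_moves([
  [0, 0, 0, 0, 0, 5, 42],
  [0, 0, 0, 0, 0, 10, 42],
  [0, 0, 0, 0, 0, 20, 42],
  [0, 0, 0, 0, 0, 25, 42],
  [0, 0, 0, 0, 0, 25, 42],
  [0, 0, 0, 0, 0, 25, 42],
  [0, 0, 0, 0, 0, 10, 42],
  [0, 0, -0.08, 16, -3, 0, 42],
  [0, 0, -0.08, 16, -3, 0, 42],
  [0, 0, -0.08, 17, -3, 0, 42],
  [0, 0, -0.08, 17, -3, 0, 42],
  [0, 0, -0.08, 17, -3, 0, 42],
  [0, 0, -0.08, 17, -3, 0, 42],
  [0, 0, -0.08, 17, -3, 0, 42],
  [0, 0, -0.08, 17, -3, 0, 42],
  [0, 0, -0.08, 16, -3, 0, 42],
  [0, 0, -0.085, 16, -3, 0, 42],
  [0, 0, 0, 0, 0, 0, 42],
])

```text
time_s: 6.3
eef_pos: [0.6351, 0.2477, 0.1176]
ee_rot: [[0.983, -0.181, -0.002], [-0.181, -0.983, -0.001], [-0.001, 0.001, -1.0]]
ft_force: [-0.0, -0.1, -1.4]
finger_gap: 0.0493
grip_force: 62.1
```

Call:
apply_moves([
  [0, 0, 0, -3, -16, 0, 42],
  [0, 0, 0, -3, -16, 0, 42],
  [0, 0, 0, -3, -18, 0, 42],
  [0, 0, 0, -3, -18, 0, 42],
  [0, 0, 0, -3, -18, 0, 42],
  [0, 0, 0, -3, -18, 0, 42],
  [0, 0, 0, -3, -18, 0, 42],
  [0, 0, 0, -3, -18, 0, 42],
  [0, 0, 0, -3, -18, 0, 42],
  [0, 0, 0, -3, -17, 0, 42],
  [0, 0, 0, -3, -16, 0, 42],
  [0, 0, 0, -4, -15, 0, 42],
  [0, 0, 0, 0, 0, -20, 42],
  [0, 0, 0, 0, 0, -20, 42],
  [0, 0, 0, 0, 0, 0, 42],
  [0, 0, 0, 0, 0, 0, 42],
])

```text
time_s: 7.9
eef_pos: [0.5972, 0.0422, 0.0796]
ee_rot: [[0.984, -0.178, -0.0], [-0.178, -0.984, -0.001], [-0.0, 0.001, -1.0]]
ft_force: [0.5, -0.8, 0.3]
finger_gap: 0.049
grip_force: 62.2
```

```bash
python3 - <<'E'
from h import *
t=imaging.camera("top");s=imaging.camera("scene")
f=lambda p,a:cv2.resize(p["pixels"][a[1]:a[1]+150,a[0]:a[0]+100],None,fx=4,fy=4,interpolation=cv2.INTER_CUBIC)
save("above.png",np.hstack([f(t,(265,150)),f(s,(300,200))]))
print(state()["eef_pos"])
E
```

```text
[0.59805944 0.04266591 0.08062979]
```

View pics/above.png

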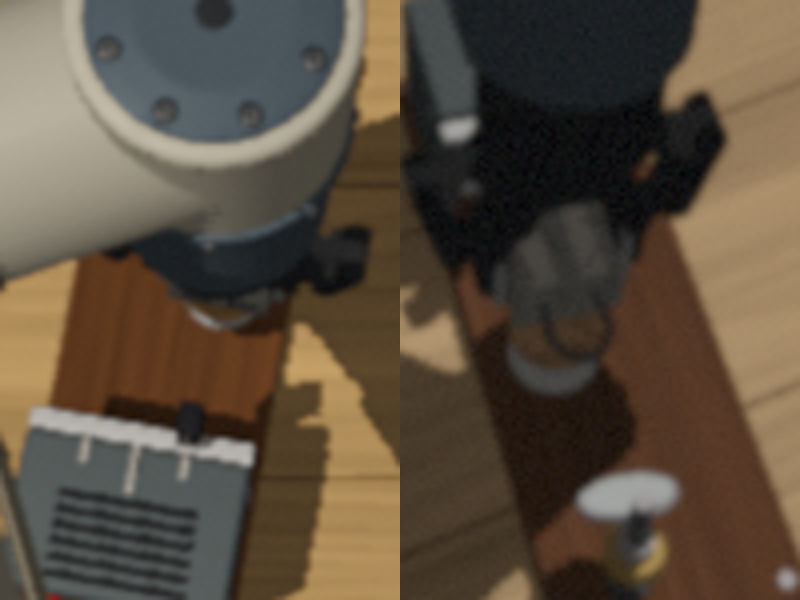

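The device hangs over the pedestal with its loop towards the mirror. I'll check the lateral offset by projecting the model onto the picture: loop tip at scene crop (580,357), pedestal front bottom at (553,393).

```bash
python3 - <<'E'
from h import *
s=imaging.camera("scene"); p=np.array(state()["eef_pos"]); im=s["pixels"]
c,si=np.cos(-.179),np.sin(-.179); ex=np.array([c,si,0]); ey=np.array([-si,c,0]); ez=np.array([0,0,1])
C=p.copy(); C[2]+=.015
f=lambda X:tuple(np.round((np.array(px(s,X))-[300,200])*6).astype(int).tolist())
big=cv2.resize(im[200:300,300:400],None,fx=6,fy=6,interpolation=cv2.INTER_CUBIC); raw=big.copy()
P=[f(C+.02*ex+a*.025*ey+b*.015*ez) for a,b in((1,1),(-1,1),(-1,-1),(1,-1))]
cv2.polylines(big,[np.array(P)],True,(255,0,0),1)
cv2.circle(big,f(C+.052*ex),4,(0,255,0),1)
O=np.array([.5975,.0422,.045]); th=np.linspace(0,6.28,40)
cv2.polylines(big,[np.array([f(O+.023*(np.cos(t)*ex+np.sin(t)*ey)) for t in th])],True,(0,255,255),1)
cv2.polylines(big,[np.array([f(O+[0,0,-.03]+.023*(np.cos(t)*ex+np.sin(t)*ey)) for t in th])],True,(0,255,255),1)
big=cv2.convertScaleAbs(big,alpha=1.8)
save("proj.png",big)
E
```

```text
(no output)
```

View pics/proj.png

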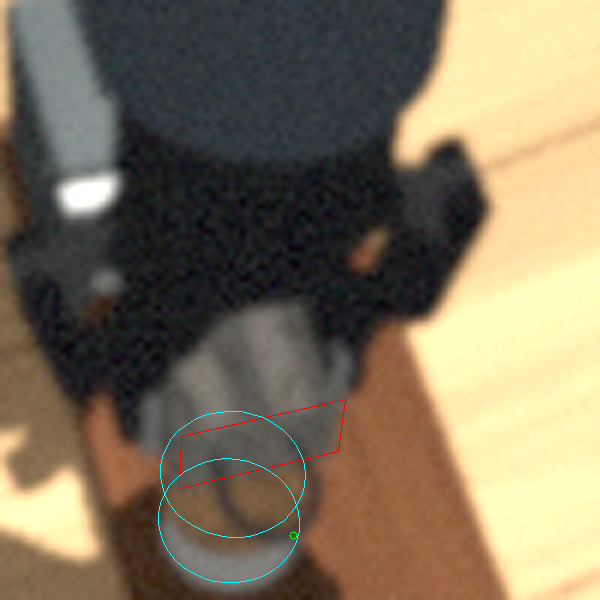

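Call:
apply_moves([
  [0, 0, 0, 1, 0, -7, 42],
  [0, 0, 0, 1, 0, -7, 42],
  [0, 0, 0, 0, 0, -7, 42],
  [0, 0, 0, 0, 0, -5, 42],
  [0, 0, 0, 0, 0, -3, 42],
  [0, 0, 0, 0, 0, -1, 42],
  [0, 0, 0, 0, 0, -1, 42],
  [0, 0, 0, 0, 0, -1, 42],
  [0, 0, 0, 0, 0, -1, 42],
  [0, 0, 0, 0, 0, 0, 42],
  [0, 0, 0, 0, 0, 0, 42],
])

```text
time_s: 9.15
eef_pos: [0.5992, 0.0426, 0.0463]
ee_rot: [[0.984, -0.178, 0.0], [-0.178, -0.984, -0.0], [0.0, -0.0, -1.0]]
ft_force: [0.3, 0.2, -0.6]
finger_gap: 0.0494
grip_force: 62.2
```

Call:
apply_moves([
  [0, 0, 0, 0, 0, -0.5, 42],
  [0, 0, 0, 0, 0, -0.5, 42],
  [0, 0, 0, 0, 0, -0.5, 42],
  [0, 0, 0, 0, 0, 0, 42],
  [0, 0, 0, 0, 0, 0, 42],
])

```text
time_s: 9.65
eef_pos: [0.5992, 0.0427, 0.0449]
ee_rot: [[0.984, -0.178, 0.0], [-0.178, -0.984, 0.0], [0.0, -0.0, -1.0]]
ft_force: [-1.4, 0.0, 0.6]
finger_gap: 0.0492
grip_force: 62.4
```

Call:
apply_moves([
  [0, 0, 0, 0, 0, -0.5, 42],
  [0, 0, 0, 0, 0, 0, 42],
  [0, 0, 0, 0, 0, 0, 42],
])

```text
time_s: 9.95
eef_pos: [0.5992, 0.0427, 0.0449]
ee_rot: [[0.984, -0.178, 0.0], [-0.178, -0.984, -0.0], [0.0, -0.0, -1.0]]
ft_force: [-2.2, 0.9, 5.7]
finger_gap: 0.0491
grip_force: 62.9
```

Call:
apply_moves([
  [0, 0, 0, 0, 0, -0.5, 42],
  [0, 0, 0, 0, 0, 0, 42],
  [0, 0, 0, 0, 0, 0, 42],
])

```text
time_s: 10.25
eef_pos: [0.5992, 0.0427, 0.0449]
ee_rot: [[0.984, -0.178, 0.001], [-0.178, -0.984, -0.0], [0.001, -0.0, -1.0]]
ft_force: [-4.2, 0.1, 8.3]
finger_gap: 0.0489
grip_force: 63.5
```

It's on the cork. Now I release slowly and rise.

Call:
apply_moves([
  [0, 0, 0, 0, 0, 0.5, 42],
  [0, 0, 0, 0, 0, 0.3, 46],
  [0, 0, 0, 0, 0, 0, 49],
  [0, 0, 0, 0, 0, 0, 51],
  [0, 0, 0, 0, 0, 0, 53],
  [0, 0, 0, 0, 0, 0, 56],
  [0, 0, 0, 0, 0, 0, 62],
  [0, 0, 0, 0, 0, 0, 70],
  [0, 0, 0, 0, 0, 0, 75],
  [0, 0, 0, 0, 0, 0, 75],
  [0, 0, 0, 0, 0, 5, 75],
  [0, 0, 0, 0, 0, 10, 75],
  [0, 0, 0, 0, 0, 20, 75],
  [0, 0, 0, 0, 0, 30, 75],
  [0, 0, 0, 0, 0, 40, 75],
  [0, 0, 0, 0, 0, 30, 60],
  [0, 0, 0, 0, 0, 0, 50],
  [0, 0, 0, 0, 0, 0, 40],
  [0, 0, 0, 0, 0, 0, 40],
])

```text
time_s: 12.15
eef_pos: [0.5985, 0.0426, 0.1789]
ee_rot: [[0.984, -0.178, -0.002], [-0.178, -0.984, -0.0], [-0.002, 0.0, -1.0]]
ft_force: [-0.1, -0.1, -0.3]
finger_gap: 0.0402
grip_force: 0.0
```

Call:
apply_moves([
  [0, 0, 0, -15, 3, 0, 40],
  [0, 0, 0, -18, 3, 0, 40],
  [0, 0, 0, -18, 3, 0, 40],
  [0, 0, 0, -18, 3, 0, 40],
  [0, 0, 0, -16, 3, 0, 40],
  [0, 0, 0, 0, 0, -10, 40],
  [0, 0, 0, 0, 0, 0, 40],
  [0, 0, 0, 0, 0, 0, 40],
])

```text
time_s: 12.95
eef_pos: [0.5142, 0.0574, 0.1687]
ee_rot: [[0.984, -0.178, -0.002], [-0.178, -0.984, -0.001], [-0.002, 0.001, -1.0]]
ft_force: [-0.1, -0.2, 0.0]
finger_gap: 0.0397
grip_force: 0.0
```

```bash
python3 - <<'E'
from h import *
t=imaging.camera("top");s=imaging.camera("scene")
f=lambda p,a:cv2.resize(p["pixels"][a[1]:a[1]+120,a[0]:a[0]+80],None,fx=5,fy=5,interpolation=cv2.INTER_CUBIC)
save("placed.png",cv2.convertScaleAbs(np.hstack([f(t,(275,160)),f(s,(295,190))]),alpha=1.5))
E
```

```text
(no output)
```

View pics/placed.png

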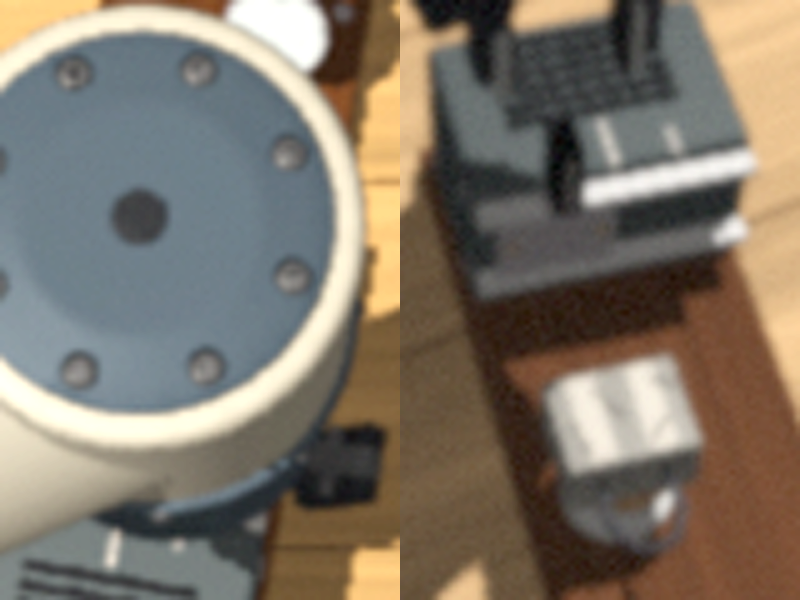

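The scene crop shows the device level on the pedestal at (625,430), slots in line with the beam. The fingers straddle the tab at (565,165). Descend.

Call:
apply_moves([
  [0, 0, 0, 0, 0, -10, 40],
  [0, 0, 0, 0, 0, -15, 40],
  [0, 0, 0, 0, 0, -15, 40],
  [0, 0, 0, 0, 0, -10, 40],
  [0, 0, 0, 0, 0, -10, 40],
  [0, 0, 0, 0, 0, -5, 40],
  [0, 0, 0, 0, 0, 0, 40],
  [0, 0, 0, 0, 0, 0, 40],
])

```text
time_s: 13.85
eef_pos: [0.5145, 0.0577, 0.105]
ee_rot: [[0.984, -0.178, 0.001], [-0.178, -0.984, 0.0], [0.001, -0.0, -1.0]]
ft_force: [-0.8, -0.0, 0.2]
finger_gap: 0.0401
grip_force: 0.0
```

Call:
apply_moves([
  [0, 0, 0, 0, 0, 0, 30],
  [0, 0, 0, 0, 0, 0, 24],
  [0, 0, 0, 0, 0, 0, 20],
  [0, 0, 0, 0, 0, 0, 17],
  [0, 0, 0, 0, 0, 0, 15],
  [0, 0, 0, 0, 0, 0, 13],
  [0, 0, 0, 0, 0, 0, 10],
  [0, 0, 0, 0, 0, 0, 5],
  [0, 0, 0, 0, 0, 0, 5],
  [0, 0, 0, 0, 0, 0, 5],
  [0, 0, 0, 0, 0, 0, 5],
])

```text
time_s: 14.95
eef_pos: [0.5146, 0.0592, 0.1049]
ee_rot: [[0.984, -0.178, 0.001], [-0.178, -0.984, 0.003], [0.001, -0.003, -1.0]]
ft_force: [-1.6, 6.8, 2.1]
finger_gap: 0.0107
grip_force: 59.5
```

Call:
apply_moves([
  [0, 0, 0, 0.2, 1, 0, 5],
  [0, 0, 0, 0.2, 1, 0, 5],
  [0, 0, 0, 0.3, 1.5, 0, 5],
  [0, 0, 0, 0.3, 1.5, 0, 5],
  [0, 0, 0, 0.3, 1.5, 0, 5],
  [0, 0, 0, 0.3, 1.5, 0, 5],
  [0, 0, 0, 0.3, 1.5, 0, 5],
  [0, 0, 0, 0.3, 1.5, 0, 5],
  [0, 0, 0, 0.3, 1.5, 0, 5],
  [0, 0, 0, 0.3, 1.5, 0, 5],
  [0, 0, 0, 0.3, 1.5, 0, 5],
  [0, 0, 0, 0.3, 1.5, 0, 5],
  [0, 0, 0, 0.3, 1.5, 0, 5],
  [0, 0, 0, 0.2, 1, 0, 5],
  [0, 0, 0, 0, 0, 0, 5],
  [0, 0, 0, 0, 0, 0, 5],
])

```text
time_s: 16.55
eef_pos: [0.5176, 0.0754, 0.1049]
ee_rot: [[0.984, -0.178, -0.001], [-0.178, -0.984, -0.003], [-0.001, 0.003, -1.0]]
ft_force: [-3.4, -6.9, 6.6]
finger_gap: 0.0111
grip_force: 60.3
```

Call:
apply_moves([
  [0, 0, 0, 0.2, 1, 0, 5],
  [0, 0, 0, 0.2, 1, 0, 5],
  [0, 0, 0, 0.2, 1, 0, 5],
  [0, 0, 0, 0.2, 1, 0, 5],
  [0, 0, 0, 0.2, 1, 0, 5],
  [0, 0, 0, 0.1, 1, 0, 5],
  [0, 0, 0, 0.1, 1, 0, 5],
  [0, 0, 0, 0, 1, 0, 5],
  [0, 0, 0, 0, 0.8, 0, 5],
  [0, 0, 0, 0, 0, 0, 5],
  [0, 0, 0, 0, 0, 0, 5],
])

```text
time_s: 17.65
eef_pos: [0.5191, 0.0836, 0.1049]
ee_rot: [[0.984, -0.178, -0.001], [-0.178, -0.984, -0.004], [-0.0, 0.004, -1.0]]
ft_force: [-0.5, -8.1, 6.4]
finger_gap: 0.0109
grip_force: 60.2
```

```bash
python3 - <<'E'
from h import *
t=imaging.camera("top");s=imaging.camera("scene")
f=lambda p,a:cv2.resize(p["pixels"][a[1]:a[1]+75,a[0]:a[0]+50],None,fx=8,fy=8,interpolation=cv2.INTER_CUBIC)
save("half.png",cv2.convertScaleAbs(np.hstack([f(t,(275,235)),f(s,(310,190))]),alpha=1.5))
print(state()["eef_pos"],state()["ft_force"])
E
```

```text
[0.51904593 0.08360327 0.1048689 ] [-1.60030319 -7.94441403  5.34647138]
```

View pics/half.png

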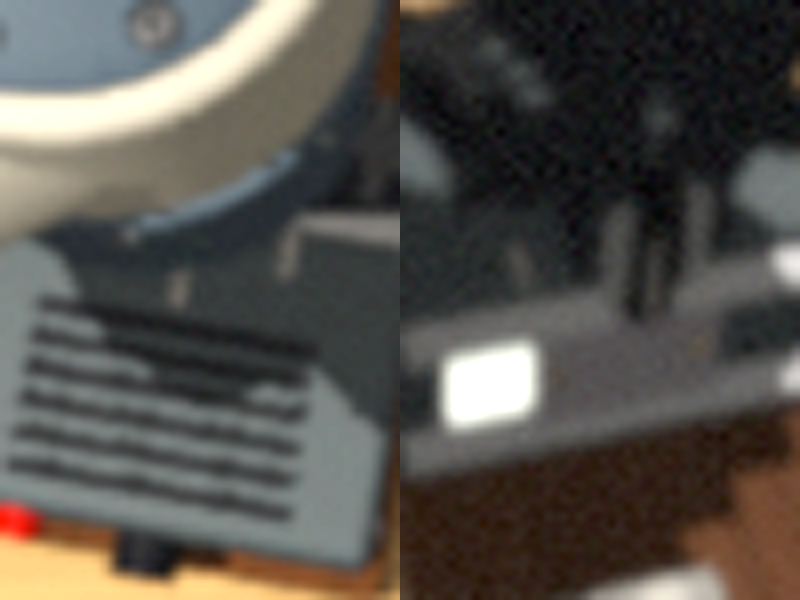

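The scene crop shows the window's left part lit, from (445,395) to (538,380). The tab is pinched at (655,250). I'll check the lit width by projection.

```bash
python3 - <<'E'
from h import *
s=imaging.camera("scene")
g=s["pixels"].astype(int).sum(2); r=g[237,308:336]; r2=g[239,308:336]; print(r.tolist()); print(r2.tolist())
c,si=np.cos(-.179),np.sin(-.179); ex=np.array([c,si,0]); ey=np.array([-si,c,0])
O=np.array([.5975,.0422,.06])
for y in (-.02,-.005,0,.005,.02): print(y,np.round(px(s,O-.098*ex+y*ey),1))
E
```

```text
[71, 79, 91, 95, 102, 109, 181, 362, 516, 576, 589, 594, 592, 595, 594, 594, 590, 554, 456, 300, 189, 166, 165, 165, 160, 165, 170, 163]
[81, 84, 88, 87, 90, 91, 179, 363, 513, 579, 593, 596, 593, 594, 591, 588, 582, 542, 439, 299, 191, 171, 163, 166, 161, 170, 163, 166]
-0.02 [315.5 235.8]
-0.005 [322.8 234.2]
0 [325.2 233.7]
0.005 [327.6 233.2]
0.02 [334.9 231.6]
```

Lit width is about 21–23 mm of 40. After parallax that puts the blade edge about 1 mm from the window's middle. The TCP has moved 24.8 mm from shut, which also matches half open. Handing in while holding.

```bash
python3 -c "
from rig import ticket,state
s=state();print(s['eef_pos'],s['grip_force']);print(ticket.hand_in())"
```

```text
[0.51908766 0.08361995 0.10489239] 60.15813410282135
the job is handed in; nothing more can be done
None
```

The job is handed in: the steel belay device sits flat in the middle of the cork with its slots in line with the beam, and the arm is still holding the shutter at about half open (24.8 mm of 25 by arm travel).

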